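Load and clamp link plates in the tacking jig

ROBOT

A 6-joint arm with a two-finger parallel gripper is mounted at the origin on the work surface. World frame = base frame: x ahead of the robot, y to its left, z up, the work surface at z = 0. Lengths are in m, angles in degrees, forces in N, time in s.
With the tool pointing down it reaches from about 0.4 to 0.825 m from the base axis. Payload 7 kg.
Tool frame: the origin (TCP) lies at the centre of the arm's flange, where the gripper is bolted on; the fingertips stand 178 mm ahead of it and the grasp point (between the pads) lies 159 mm ahead of it (tip_reach is the distance from the TCP to the fingertips, in m); z points along the fingers, y is the line along which they close (so a half turn about z gives the same grasp; the last joint's range is limited). The gripper opens to 88 mm and grips with 3 to 60 N. Pads are 19 mm wide; open, the fingers measure 130 mm over their backs; the gripper's body (78 mm by 193 mm) begins 47 mm behind the grasp point.
Start: joints at [91.049, 20.546, 0.682, 0, -70.136, -16.507], TCP at [0.18, 0.651, 0.405] pointing down, gripper open.
Joint ranges: [-176.03, 176.03], [-82.01, 121.73], [-58.28, 71.71], [-173.87, 95.51], [-174.79, -0.11], [-173.66, 173.66]. Speed limits (degrees/s): [136.94, 136.94, 172.46, 180, 180, 180].

INTERFACE

Orientations are given as [roll, pitch, yaw] about the fixed x, y, z axes, in that order (R = Rz(yaw) Ry(pitch) Rx(roll)).
In Python, from plant import * gives the robot as it stands.
- The arm moves only by the shell command python3 -m handwheel 'ROWS'. ROWS is JSON, a list of rows, each a list of 7 numbers: the opening, from -1 (shut) to 1 (fully open), then the shift along the tool's x, y, z as a fraction of full scale, then the turn, a rotation vector about the tool's x, y, z as a fraction of full scale. A call has 1 to 5 rows; each row shifts and turns the commanded pose from where the row before left it, along the tool's axes as they then stand; what a row does not reach is not made up. Full scale, the value 1, is 0.025 m for a shift and 6 degrees for a turn. A row lasts 1/8 s, in which the tool goes at most 62.5 mm and 10.7 degrees, less where a joint would pass 70% of its speed; a pose out of reach is approached as far as the arm can. A call with a number of a shift or a turn outside -1 to 1 is refused whole. A call with a gripper value outside its range is refused whole. The fingers move at their own pace and stop on an object; the grip force is fixed at half the most. Time passes only in rows, so rows that do not move let the fingers close. It gives the time, the measured TCP pose, the force, the opening and the grip force at its end, in the units of the state.
- get_obs(): the state, without advancing time (a new reading comes with each control period).
- snapshot(name): name is "scene" or "top" or "wrist"; returns a dict with "color" (420x560x3 uint8, red, green, blue), "fx", "fy", "cx", "cy" (pixels), "R" (3x3) and "t" (3): a world point X has camera coordinates R X + t; the wrist camera has in their place "tool_from_camera" (4x4, takes a point from camera to tool coordinates, whose origin is the TCP and whose axes are the flange's). Camera axes: x right, y down, z forward; pixel columns grow to the right and rows downward; lengths in m; the calibration is good to about 2 mm. A picture is of the moment at which its call begins: read the wrist's pose just before it. There is no depth.
- close_job(): hands the job in; it is judged then, once.
The state is a dict: "clock": time; "joint_pos": joint angles; "qvel": joint speeds; "tau": joint torques, N m; "tool_pos": TCP position; "orientation": TCP orientation; "force": force on the tool from outside, world axes, zero at the start; "moment": the same for the moment, N m; "opening": finger opening in m; "gripper_force": force on a finger pad.
Only numpy, scipy, OpenCV 4.12 (cv2) and the standard library are available. Lean on these libraries where they do the work, as an engineer would, in place of code of your own. Each camera call takes 0.05 s, during which the arm holds its last target. There are 200 camera calls.

TASK

Get the tacking jig ready for welding: swing its clamp arm clear, thread every loose two-hole link plate in the scene flat down over the jig's two pins so that they lie stacked, then swing the arm back to its stop over the stack and screw the knurled knob down clockwise, regripping as needed, until it comes to its stop and the sprung foot holds the stack. Leave the offcut without holes, the hammer, the spray can and the mug alone.

Things in the scene. Friction and masses are not known exactly. Their poses are not given: they have to be found in the camera images.
- jig: tacking jig bolted to the table; origin at table level under the middle between its pins. Base slab 12 mm thick (x -75..75, y -45..165 mm). Pedestal 100 x 26 mm along x, flat top 30 mm above the table. Two upright pins, 9 mm diameter, at x = -35 and 35, y = 0, 22 mm above the pedestal, last 6 mm tapered to 4 mm diameter. Arm post, 26 mm diameter, at x = 0, y = 110. z up
- pins (a point): middle between the two pins on the pedestal top (where the lowest plate's origin belongs); axes as the jig's
- plate_a: loose flat steel link plate, 110 x 36 x 6 mm, about 150 g, with two round 12 mm holes on its long centre line, 35 mm either side of the middle; origin at the centre of its underside, x along its length, y across, z up. At the start flat on the table, apart from the others. Absent (None) in some starts; all plates are alike
- plate_b: loose flat steel link plate, 110 x 36 x 6 mm, about 150 g, with two round 12 mm holes on its long centre line, 35 mm either side of the middle; origin at the centre of its underside, x along its length, y across, z up. At the start flat on the table, apart from the others. Absent (None) in some starts; all plates are alike
- plate_c: loose flat steel link plate, 110 x 36 x 6 mm, about 150 g, with two round 12 mm holes on its long centre line, 35 mm either side of the middle; origin at the centre of its underside, x along its length, y across, z up. At the start flat on the table, apart from the others. Absent (None) in some starts; all plates are alike
- plate_d: loose flat steel link plate, 110 x 36 x 6 mm, about 150 g, with two round 12 mm holes on its long centre line, 35 mm either side of the middle; origin at the centre of its underside, x along its length, y across, z up. At the start flat on the table, apart from the others. Absent (None) in some starts; all plates are alike
- clamp_arm (a joint): angle (rad) of the red clamp arm on its post: 0 = at its stop over the pins (arm along jig y, knob above the middle of the pins); grows counter-clockwise from above: knob end to jig +x, handle end to jig -x; other stop, fully clear, at 1.65. Starts at 0 to 0.35, in the way. Stiff pivot (0.35 N m), stays where left; gripping the knob off-centre can drag it. Bar 24 mm wide, 64 to 76 mm above the table
- tail_grip (a point): grip of the arm's handle, an upright round steel peg, 14 mm diameter, 36 mm tall (top 112 mm above the table), at the tail of the arm, 55 mm from the post's axis on the side away from the knob; this point is on its axis, 96 mm above the table
- clamp_screw (a joint): angle (rad) the knurled knob has been screwed down: 0 = fully up, grows clockwise from above, hard stop at 14.14 (2.25 turns), where the knob sits flush on the arm. Starts at 0 to 2.5. Lead 8 mm a turn: the knob sinks 1.27 mm per rad, 18 mm in all; turning takes about 0.05 N m and it does not run back
- knob_top (a point): centre of the knob's top face, on the screw's axis; turns with the knob. Knob: upright round steel cylinder, 32 mm diameter, 24 mm tall below this point, 110 mm from the post's axis; top 118 mm above the table when fully up, 100 mm when home (underside flush on the arm)
- clamp_foot: round steel foot, 20 mm diameter, under the knob; origin at the centre of its underside, 56 mm above the table with the screw fully up; sinks with the screw and gives upward on a spring (0.8 N/mm), pressing two stacked plates with about 5 N, three with about 10 N at the knob's stop
- offcut: bystander: flat steel offcut without holes, 75 x 50 x 10 mm, lying on the table; origin at the centre of its underside
- spray_can: bystander: grey spray can, 60 mm diameter, 170 mm tall, standing; origin at the centre of its underside
- hammer: bystander: hammer lying on the table; origin under its middle
- mug: bystander: white mug, 76 mm diameter, 85 mm tall, standing; origin at the centre of its underside
There are look-alikes about, which are no part of the job. What is shaped like the plate_c but orange is not meant. Leave any blue look-alike of the plate_a alone.

How it is judged (in metres and radians):
On the way, in this order (a step that is already met when the one before it is completed fails the run):
1. the clamp arm is swung clear of the pins (value of joint clamp_arm above 0.8 rad), for 0.2 s.
2. every plate present lies flat over both pins (horizontal distance between each of plate_a, plate_b, plate_c, plate_d and pins below 0.004 m and angle between the x axis of each of plate_a, plate_b, plate_c, plate_d and the x axis of jig, either way round below 0.06 rad and angle between the z axis of each of plate_a, plate_b, plate_c, plate_d and the z axis of jig, either way round below 0.08 rad and z of each of plate_a, plate_b, plate_c, plate_d in the frame of pins below 0.0205 m), for 0.2 s.
3. the clamp arm is back over the stack, at its stop (value of joint clamp_arm below 0.08 rad), for 0.2 s.
4. the knob is screwed down to its stop with the foot on the stack (value of joint clamp_arm below 0.08 rad and value of joint clamp_screw above 13.85 rad and contact force between clamp_foot and anything else above 1.5 N), for 0.2 s.
At the end, for the whole second after the job is handed in: every plate on both pins (middle within 4 mm of the pins' middle, 0.06 rad of their line, flat within 0.08 rad, underside under 20.5 mm above the pedestal), arm within 0.08 rad of its stop over the stack, knob within 0.29 rad of its stop, foot pressing with over 1.5 N (all of step 2 and all of step 4 and velocity of joint clamp_screw below 0.05 rad/s); the robot touches nothing.
It fails at once if a bystander is moved by more than 4 cm (distance of any of offcut, spray_can, hammer, mug from where it was at the start of the episode above 0.04 m).
Of plate_a, plate_b, plate_c, plate_d only 2 to 3 are there at a start; the rules pass over those that are not, and their reading is None.
At some moment in a run one of plate_a, plate_b, plate_c, plate_d may be knocked a few centimetres aside while the robot is not near it.
Once in a run the grip may slacken for a moment while it holds something.
It also fails if it takes over 210 s, if anything falls off the work surface, if the arm or the gripper's body presses on something with over 40 N, if the wrist force passes 120 N, or if a joint passes its speed limit or range.

## Working session

There is one attempt and no reset: what is moved stays moved. The work goes in short steps, Python scripts to look and compute and a shell command to move; the robot and the scene stay as the last step left them, time stands still between calls to the robot, and variables do not carry over. Pictures are saved under pics/ and viewed, at most 14 in all, crops included, and the job is handed in when it is done.

```bash
ls; mkdir -p pics; python3 - <<'E'
from plant import *
import cv2
o=get_obs();print({k:o[k] for k in('clock','tool_pos','orientation','opening','force')})
for n in('scene','top'):
    s=snapshot(n);cv2.imwrite(f'pics/{n}0.png',s['color'][:,:,::-1])
    print(n,s['fx'],s['fy'],s['cx'],s['cy'],s['R'],s['t'])
s=snapshot('wrist');cv2.imwrite('pics/wrist0.png',s['color'][:,:,::-1]);print(s['tool_from_camera'],s['fx'])
E
```

```text
pics
{'clock': 0.0, 'tool_pos': array([0.17986992, 0.65036012, 0.40371319]), 'orientation': array([ 1.79902218e+02, -7.77562078e-03, -1.54664985e+01]), 'opening': 0.08782999576980534, 'force': array([ 0.17291812, -0.79959966,  0.21129851])}
scene 393.28663993984463 393.28663993984463 278.1948039252836 211.53960791565538 [[ 0.14739041  0.98906131 -0.00581379]
 [ 0.84878897 -0.12950023 -0.51262752]
 [-0.50777294  0.07062169 -0.85859142]] [-0.11230079 -0.41943547  1.64521396]
top 470.9674855150085 470.9674855150085 277.7678490675986 203.03676560525292 [[-0.02622217 -0.99963     0.00722874]
 [-0.99767677  0.02571473 -0.06308581]
 [ 0.06287659 -0.0088662  -0.99798193]] [0.02304411 0.55436837 1.49408747]
[[-8.34139552e-05 -9.61821462e-01 -2.73677673e-01  7.38546689e-02]
 [ 9.99999964e-01 -1.04414251e-05 -2.68093355e-04  1.08294900e-03]
 [ 2.55000357e-04 -2.73677685e-01  9.61821428e-01  2.16137533e-02]
 [ 0.00000000e+00  0.00000000e+00  0.00000000e+00  1.00000000e+00]] 349.2859965236104
```

View pics/top0.png

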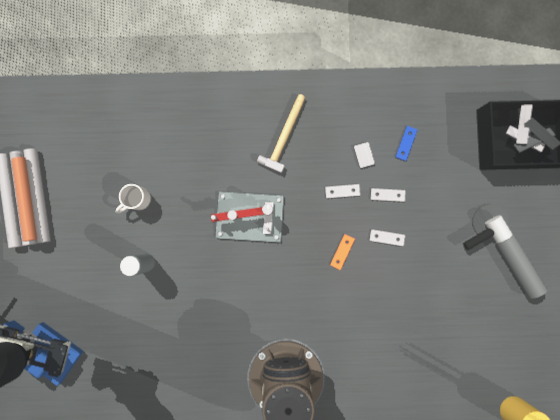

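View pics/scene0.png

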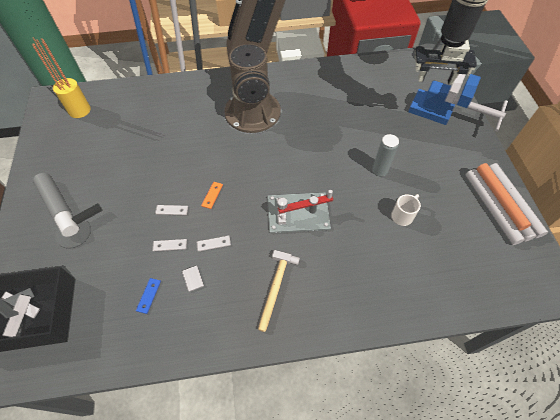

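Top view: three grey two-hole plates near (342,191), (388,195) and (388,238). The jig is around (250,217), with its arm pointing right (+image) towards the knob at (268,210). Blue and orange look-alikes are at (405,143) and (342,252), the offcut at (364,155) and the hammer at (285,135).

```bash
cat > h.py <<'E'
from plant import *
import cv2, numpy as np
from scipy.spatial.transform import Rotation as Ro
def cam(n, save=None):
    o=get_obs(); s=snapshot(n)
    if n=='wrist':
        T=np.eye(4); T[:3,:3]=Ro.from_euler('xyz',o['orientation'],degrees=True).as_matrix(); T[:3,3]=o['tool_pos']
        M=T@np.array(s['tool_from_camera']); s['R']=M[:3,:3].T; s['t']=-M[:3,:3].T@M[:3,3]
    if save: cv2.imwrite(f'pics/{save}.png',s['color'][:,:,::-1])
    return s
def p2w(s,uv,z):
    uv=np.atleast_2d(np.array(uv,float)); R=np.array(s['R']);t=np.array(s['t'])
    d=np.c_[(uv[:,0]-s['cx'])/s['fx'],(uv[:,1]-s['cy'])/s['fy'],np.ones(len(uv))]@R
    c=-R.T@t; return c+d*((z-c[2])/d[:,2])[:,None]
def w2p(s,X):
    q=np.atleast_2d(X)@np.array(s['R']).T+np.array(s['t']); return np.c_[q[:,0]/q[:,2]*s['fx']+s['cx'],q[:,1]/q[:,2]*s['fy']+s['cy']]
def plates(s,z=.006,lo=130):
    """grey 110x36 rectangles: centre, yaw deg, size mm in world, on plane z"""
    h=cv2.cvtColor(s['color'],cv2.COLOR_RGB2HSV); m=((h[...,1]<50)&(h[...,2]>lo)).astype('uint8')
    out=[]
    for c in cv2.findContours(m,cv2.RETR_EXTERNAL,cv2.CHAIN_APPROX_NONE)[0]:
        if len(c)<20: continue
        w=p2w(s,c[:,0,:],z)[:,:2]*1000
        (cx,cy),(a,b),_=r=cv2.minAreaRect(w.astype('float32'))
        bp=cv2.boxPoints(r); e=[bp[1]-bp[0],bp[2]-bp[1]]; e=max(e,key=np.linalg.norm)
        if 90<max(a,b)<130 and 25<min(a,b)<50: out.append((round(cx/1000,4),round(cy/1000,4),round(float(np.degrees(np.arctan2(e[1],e[0])))%180,1),round(max(a,b)),round(min(a,b))))
    return out
def pose():
    o=get_obs(); print('t',round(o['clock'],2),'tcp',np.round(o['tool_pos'],4),'rpy',np.round(o['orientation'],2),'op',round(o['opening'],4),'F',np.round(o['force'],1),'g',round(o['gripper_force'],1),'j6',np.round(o['joint_pos'],0))
E
python3 - <<'E'
from h import *
for n in('top','scene'):
    s=cam(n);print(n,plates(s))
s=cam('top')
print(p2w(s,[[268,210],[232,215],[213,217]],[.118]),p2w(s,[[268,217]],.03))
E
python3 -m handwheel '[[1,0,0,0,0,0,0]]'
```

```text
top [(0.0847, -0.0702, 43.9, 125, 31), (0.4362, -0.3409, 79.1, 114, 40), (0.5748, -0.3485, 85.3, 114, 41), (0.5908, -0.2026, 93.3, 115, 41), (0.6866, 0.0301, 65.2, 91, 28)]
scene [(0.6808, 0.0358, 64.9, 91, 34), (0.5764, -0.3432, 85.4, 114, 40), (0.5926, -0.1961, 93.3, 113, 41), (0.4381, -0.3348, 81.3, 115, 37), (-0.4425, -0.5963, 36.1, 113, 35), (-0.5799, 1.235, 81.0, 96, 44)]
[[0.52832694 0.03928445 0.118     ]
 [0.51615659 0.14719291 0.118     ]
 [0.51165341 0.20400484 0.118     ]] [[0.510364   0.04091766 0.03      ]]
clock: 0.42
tool_pos: [0.1799, 0.6505, 0.4046]
orientation: [180.0, -0.0, -15.5]
force: [0.4, -0.6, 0.6]
opening: 0.0877
gripper_force: 0.0
```

```bash
for i in 1 2 3 4; do python3 -m handwheel '[[1,0.95,0.98,0,0,0,0],[1,0.95,0.98,0,0,0,0],[1,0.95,0.98,0,0,0,0],[1,0.95,0.98,0,0,0,0],[1,0.95,0.98,0,0,0,0]]' >/dev/null; done; python3 -m handwheel '[[1,0,0,0,0,0,-0.86],[1,0,0,0,0,0,-0.86],[1,0,0,0,0,0,-0.86],[1,0,0,0,0,0,0],[1,0,0,0,0,0,0]]'
python3 - <<'E'
from h import *
pose();s=cam('wrist','w1')
E
```

```text
clock: 3.55
tool_pos: [0.5071, 0.0517, 0.4048]
orientation: [-180.0, -0.0, -0.1]
force: [-0.3, 0.7, 0.6]
opening: 0.0882
gripper_force: 0.0
t 3.55 tcp [0.5071 0.0517 0.4048] rpy [-1.8e+02 -1.0e-02 -8.0e-02] op 0.0882 F [-0.3  0.7  0.6] g 0.0 j6 [ 28.   5. -20.   0. -65.  62.]
```

View pics/w1.png

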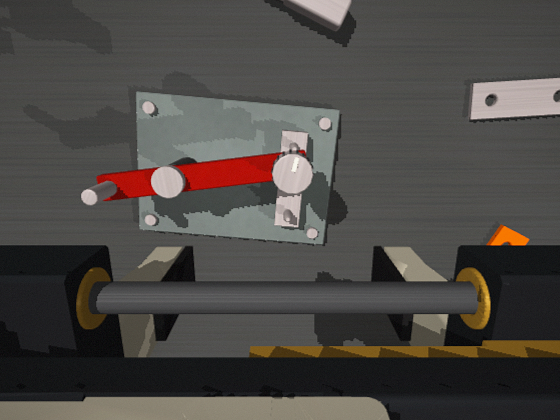

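The wrist view shows the jig slab with corners near (137,92), (339,109), (325,244) and (137,229). The peg top is at (89,197), the post at (168,181), the knob at (293,173), and the pin tips are at (293,147) and (287,214).

```bash
cat >> h.py <<'E'
def jig(s):
    h=cv2.cvtColor(s['color'],cv2.COLOR_RGB2HSV); m=((h[...,0]>60)&(h[...,0]<105)&(h[...,1]>18)&(h[...,2]>80)).astype('uint8')
    m=cv2.morphologyEx(m,cv2.MORPH_OPEN,np.ones((3,3)))
    c=max(cv2.findContours(m,cv2.RETR_EXTERNAL,cv2.CHAIN_APPROX_NONE)[0],key=cv2.contourArea)
    w=p2w(s,cv2.convexHull(c)[:,0,:],.012)[:,:2]*1000
    r=cv2.minAreaRect(w.astype('float32')); bp=cv2.boxPoints(r); e=max([bp[1]-bp[0],bp[2]-bp[1]],key=np.linalg.norm)
    if e[1]<0: e=-e
    e/=np.linalg.norm(e)   # jig y
    c=np.array(r[0]); print('slab',np.round(c,1),r[1],'jig yaw',np.degrees(np.arctan2(-e[0],e[1])),'pins',np.round(c-60*e,1),'post',np.round(c+50*e,1))
E
python3 - <<'E'
from h import *
s=cam('wrist');jig(s)
print('peg',p2w(s,[[88,197]],.112),'knob',p2w(s,[[293,173]],.117),'post',p2w(s,[[168,181]],.08),'pintips',p2w(s,[[293,147],[287,215]],.052))
sc=np.array([[150,108],[325,124],[312,233],[151,220]]);w=p2w(s,sc,.014);print(w,w.mean(0))
E
```

```text
slab [535.3  14.6] (2.1711320877075195, 2.105039596557617) jig yaw -0.06764967 pins [535.2 -45.4] post [535.3  64.6]
peg [[0.51267667 0.20662565 0.112     ]] knob [[0.53279996 0.04286846 0.117     ]] post [[0.51913209 0.15214081 0.08      ]] pintips [[0.54579797 0.041156   0.052     ]
 [0.47901618 0.04665451 0.052     ]]
[[0.58123771 0.18567292 0.014     ]
 [0.5651932  0.00732192 0.014     ]
 [0.4462035  0.01812008 0.014     ]
 [0.46171773 0.19714359 0.014     ]] [0.51358803 0.10206463 0.014     ]
```

```bash
python3 -m handwheel '[[-0.18,0.2,-1,0,0,0,0],[-0.18,0,-1,0,0,0,0],[-0.18,0,-1,0,0,0,0],[-0.18,0,-1,0,0,0,0],[-0.18,0,-1,0,0,0,0]]' >/dev/null;  python3 -m handwheel '[[-0.18,0,-1,0,0,0,0],[-0.18,0,-0.2,0.5,0,0,0],[-0.18,0,0,1,0,0,0],[-0.18,0,0,1,0,0,0],[-0.18,0,0,0,0,0,0]]'
python3 - <<'E'
from h import *
pose();s=cam('wrist','w2')
E
```

```text
clock: 4.9
tool_pos: [0.5114, 0.206, 0.3399]
orientation: [179.8, 0.2, -0.0]
force: [-0.3, 0.2, 0.8]
opening: 0.036
gripper_force: 0.0
t 4.9 tcp [0.5114 0.206  0.3399] rpy [ 1.7984e+02  2.2000e-01 -2.0000e-02] op 0.036 F [-0.3  0.2  0.8] g 0.0 j6 [ 42.  12. -20.  -0. -58.  48.]
```

View pics/w2.png

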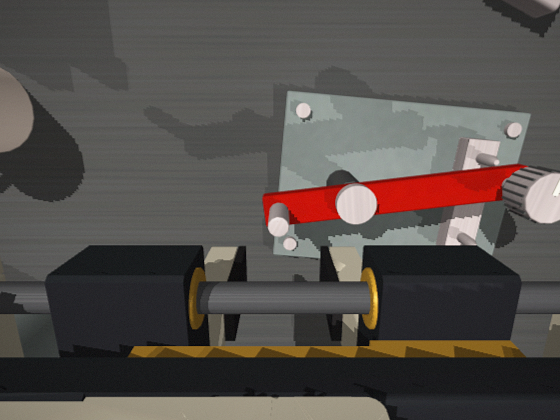

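The peg top is at (278,212), between the fingers' columns. I'll check it, then descend.

```bash
python3 - <<'E'
from h import *
s=cam('wrist');print(p2w(s,[[278,212]],.112),p2w(s,[[356,204]],.08))
sc=np.array([[303,111],[515,130],[290,244]]);print(p2w(s,sc,.014))
E
python3 -m handwheel '[[-0.18,0,0,1,0,0,0],[-0.18,0,0,1,0,0,0],[-0.18,0,0,0.5,0,0,0],[-0.18,0,0,0,0,0,0]]'
```

```text
[[0.52332453 0.20794568 0.112     ]] [[0.51966703 0.15280307 0.08      ]]
[[0.58292611 0.18779039 0.014     ]
 [0.56723259 0.00588918 0.014     ]
 [0.46263853 0.19808039 0.014     ]]
clock: 5.5
tool_pos: [0.5122, 0.2067, 0.2797]
orientation: [180.0, 0.0, 0.0]
force: [0.6, 0.6, -0.7]
opening: 0.036
gripper_force: 0.0
```

```bash
python3 - <<'E'
from h import *
s=cam('wrist','w3')
for X in([.512,.2065],[.516,.207]): print(w2p(s,[[*X,.112],[*X,.076]]))
cv2.imwrite('pics/w3c.png',cv2.resize(s['color'][150:320,180:430,::-1],None,fx=3,fy=3))
E
```

```text
[[280.80690546 274.97183604]
 [281.14906487 245.42576819]]
[[279.70158648 267.01527255]
 [280.24268802 238.72073025]]
```

View pics/w3c.png

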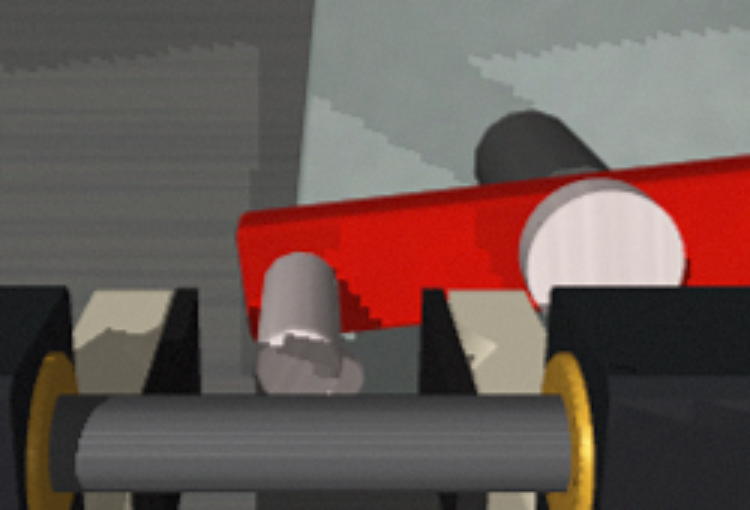

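The peg's top face centre is at about (279.5,271), between the fingers. That puts it near (0.514,0.207), so I'll descend and close.

```bash
python3 -m handwheel '[[-0.18,0.08,0,0.9,0,0,0],[-0.18,0,0,0,0,0,0],[-1,0,0,0,0,0,0],[-1,0,0,0,0,0,0],[-1,0,0,0,0,0,0]]'; python3 - <<'E'
import numpy as np
P=np.array([.518,.152])  # post
yaw=np.radians(-5.05); a0=.22
f=lambda a:55*np.array([-np.sin(yaw+a),np.cos(yaw+a)])
A=np.linspace(a0,1.62,11)
for a,b in zip(A,A[1:]): d=f(b)-f(a); print(round(b,2),'row x %.2f y %.2f'%(d[0]/25,-d[1]/25))
print(P+f(a0)/1000)
E
```

```text
clock: 6.18
tool_pos: [0.5143, 0.2077, 0.258]
orientation: [-179.8, -0.1, 0.0]
force: [-2.6, 2.9, 2.8]
opening: 0.0135
gripper_force: 30.0
0.36 row x -0.30 y 0.06
0.5 row x -0.29 y 0.10
0.64 row x -0.27 y 0.14
0.78 row x -0.25 y 0.18
0.92 row x -0.22 y 0.21
1.06 row x -0.19 y 0.24
1.2 row x -0.16 y 0.27
1.34 row x -0.12 y 0.28
1.48 row x -0.08 y 0.30
1.62 row x -0.03 y 0.31
[0.51076865 0.20652254]
```

```bash
python3 -m handwheel '[[-1,-0.12,0.01,0,0,0,0],[-1,-0.30,0.06,0,0,0,0],[-1,-0.29,0.10,0,0,0,0],[-1,-0.27,0.14,0,0,0,0],[-1,-0.25,0.18,0,0,0,0]]'; python3 -m handwheel '[[-1,-0.22,0.21,0,0,0,0],[-1,-0.19,0.24,0,0,0,0],[-1,-0.16,0.27,0,0,0,0],[-1,-0.12,0.28,0,0,0,0],[-1,-0.08,0.30,0,0,0,0]]';python3 -m handwheel '[[-1,-0.03,0.26,0,0,0,0],[-1,0,0,0,0,0,0],[-1,0,0,0,0,0,0]]'
python3 - <<'E'
from h import *
pose();s=cam('wrist','w4')
E
```

```text
clock: 6.8
tool_pos: [0.4851, 0.1974, 0.2582]
orientation: [-179.6, -0.4, 0.1]
force: [3.2, 15.9, -8.9]
opening: 0.0136
gripper_force: 30.0
clock: 7.42
tool_pos: [0.4628, 0.1648, 0.258]
orientation: [-179.7, -0.0, 0.1]
force: [-15.0, 17.2, 6.0]
opening: 0.0133
gripper_force: 30.0
clock: 7.8
tool_pos: [0.4626, 0.1568, 0.2579]
orientation: [-179.8, -0.0, 0.0]
force: [-11.5, 10.2, 7.2]
opening: 0.0134
gripper_force: 30.0
t 7.8 tcp [0.4626 0.1568 0.2579] rpy [-1.7982e+02 -0.0000e+00  5.0000e-02] op 0.0134 F [-11.5  10.2   7.2] g 30.0 j6 [ 42.  12. -33.  -0. -45.  48.]
```

View pics/w4.png

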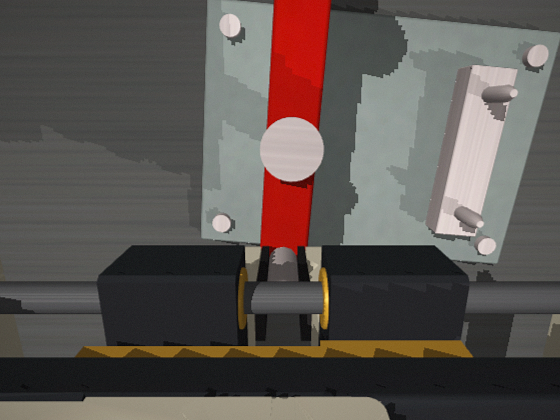

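The arm is swung about 90°, along the image's vertical at column 295. The pins are clear: tips at (515,92) and (478,222). Next I release, lift and measure the pins from above.

```bash
python3 -m handwheel '[[-0.18,0,0,0,0,0,0],[-0.18,0,0,0,0,0,0],[-0.18,0,0,-1,0,0,0],[-0.18,0,0,-1,0,0,0],[-0.18,0,0,-1,0,0,0]]' >/dev/null; python3 -m handwheel '[[0.5,0.3,0.9,-1,0,0,0],[0.5,0.3,0.9,0,0,0,0],[0.5,0.3,0.9,0,0,0,0],[0.5,0.3,0.9,0,0,0,0],[0.5,0,0,0,0,0,0]]'
python3 - <<'E'
from h import *
pose();s=cam('wrist','w5');print(plates(cam('top')))
cv2.imwrite('pics/w5.png',s['color'][:,:,::-1])
E
```

```text
clock: 9.1
tool_pos: [0.4936, 0.0641, 0.3571]
orientation: [180.0, 0.0, -0.1]
force: [-0.3, 0.1, 0.0]
opening: 0.0657
gripper_force: 0.0
t 9.1 tcp [0.4936 0.0641 0.3571] rpy [ 1.7998e+02  1.0000e-02 -1.1000e-01] op 0.0657 F [-0.3  0.1  0. ] g 0.0 j6 [ 30.   6. -25.   0. -59.  60.]
[(0.4344, 0.4221, 88.5, 128, 45), (0.4522, 0.2161, 119.6, 129, 49), (0.5696, 0.1392, 133.7, 94, 28), (0.5748, -0.3485, 85.3, 114, 41), (0.6639, 0.4942, 88.5, 97, 29)]
```

View pics/w5.png

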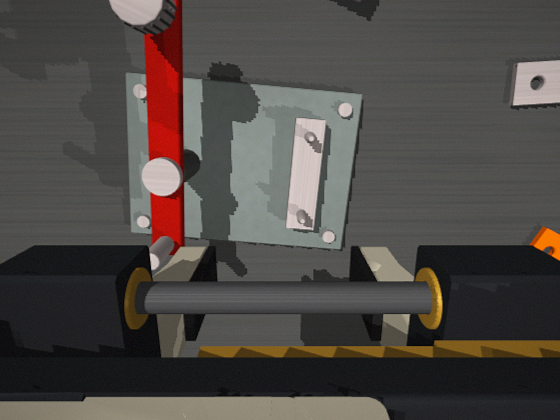

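The pins are unobstructed: pedestal top at columns 287–326, rows 117–230, tips near (311,138) and (301,217).

```bash
python3 - <<'E'
from h import *
s=cam('wrist')
h=cv2.cvtColor(s['color'],cv2.COLOR_RGB2HSV);print([h[v,u] for u,v in((305,125),(306,170),(295,215),(311,138),(345,108),(260,160))])
m=((h[...,1]<25)&(h[...,2]>150)).astype('uint8');k=np.zeros_like(m);k[105:240,280:335]=1;m*=k
c=max(cv2.findContours(m,cv2.RETR_EXTERNAL,cv2.CHAIN_APPROX_NONE)[0],key=cv2.contourArea)
w=p2w(s,c[:,0,:],.03)[:,:2]*1000;r=cv2.minAreaRect(w.astype('float32'));print(r)
sc=np.array([[140,91],[345,110],[328,237],[143,222]]);w=p2w(s,sc,.014);c=w.mean(0);e=(w[0]+w[3]-w[1]-w[2])[:2];e/=np.linalg.norm(e);print(c,e,'pins',c[:2]-.06*e,np.degrees(np.arctan2(-e[0],e[1])))
print('tips',p2w(s,[[311,136],[301,218]],.052))
cv2.imwrite('pics/w5c.png',cv2.resize(s['color'][100:250,260:360,::-1],None,fx=4,fy=4))
E
```

```text
[array([  4,  19, 210], dtype=uint8), array([  4,  19, 206], dtype=uint8), array([  6,  20, 205], dtype=uint8), array([  4,  18, 208], dtype=uint8), array([  6,  20, 208], dtype=uint8), array([ 75,  17, 150], dtype=uint8)]
((509.3053894042969, 43.60163116455078), (25.486597061157227, 99.53620910644531), 84.86893463134766)
[0.51345866 0.10432605 0.014     ] [0.08795882 0.99612411] pins [0.50818113 0.0445586 ] -5.046190431059151
tips [[0.54569853 0.04162654 0.052     ]
 [0.47715829 0.04868006 0.052     ]]
```

View pics/w5c.png

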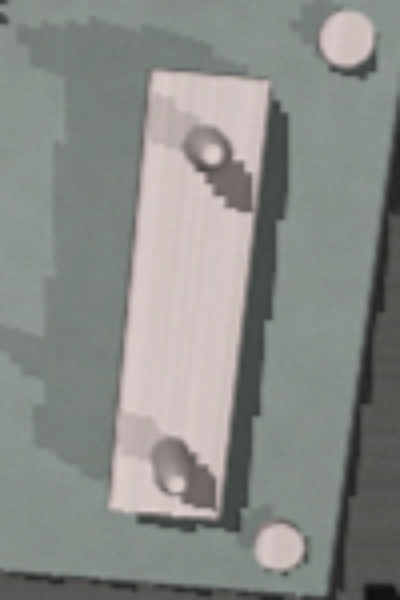

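```bash
for i in 1 2; do python3 -m handwheel '[[0.5,0.35,0.97,0,0,0,0],[0.5,0.35,0.97,0,0,0,0],[0.5,0.35,0.97,0,0,0,0],[0.5,0.35,0.97,0,0,0,0],[0.5,0.35,0.97,0,0,0,0]]' >/dev/null; done; for i in 1 2; do python3 -m handwheel '[[0.5,0,0,0,0,0,1],[0.5,0,0,0,0,0,1],[0.5,0,0,0,0,0,1],[0.5,0,0,0,0,0,1],[0.5,0,0,0,0,0,1]]'>/dev/null; done;  python3 -m handwheel '[[0.5,0.35,0.97,0,0,0,1],[0.5,0,0,0,0,0,1],[0.5,0,0,0,0,0,1],[0.5,0,0,0,0,0,1],[0.5,0,0,0,0,0,0.5]]'>/dev/null; python3 -m handwheel '[[0.5,0,0,0,0,0,0],[0.5,0,0,0,0,0,0]]'
python3 - <<'E'
from h import *
pose();s=cam('wrist','w6');print(plates(s))
E
```

```text
clock: 12.62
tool_pos: [0.5645, -0.1963, 0.3571]
orientation: [180.0, 0.0, -86.9]
force: [-0.2, 0.1, -0.2]
opening: 0.0661
gripper_force: 0.0
t 12.62 tcp [ 0.5645 -0.1963  0.3571] rpy [180.     0.   -86.88] op 0.0661 F [-0.2  0.1 -0.2] g 0.0 j6 [ -0.  15. -13.  -0. -61.   4.]
[(0.5908, -0.2007, 93.3, 109, 37)]
```

View pics/w6.png

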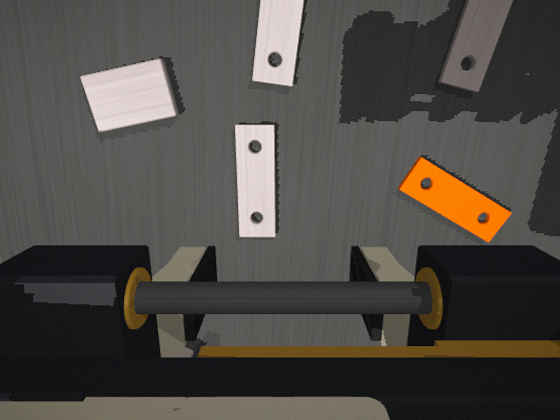

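The view shows plate A, grey with two holes, at (256,180), measured 109×37 mm at (0.5908,-0.2007), yaw 93.3°. The orange plate and the offcut lie apart from it.

```bash
python3 -m handwheel '[[0.5,0.23,-1,0,0,0,0],[0.5,0,-0.04,1,0,0,0],[0.5,0,0,1,0,0,0],[0.5,0,0,1,0,0,0],[0.5,0,0,1,0,0,0]]' >/dev/null;  python3 -m handwheel '[[0.5,0,0,1,0,0,0],[0.5,0,0,1,0,0,0],[0.5,0,0,0.6,0,0,0],[0.5,0,0,0.4,0,0,0],[0.5,0,0,0,0,0,0]]'; python3 -m handwheel '[[0.5,0,0,0.06,0,0,0],[-1,0,0,0,0,0,0],[-1,0,0,0,0,0,0],[-1,0,0,0,0,0,0],[-1,0,0,0,0,0,0]]'
```

```text
clock: 13.92
tool_pos: [0.5906, -0.2011, 0.1818]
orientation: [180.0, 0.0, -87.0]
force: [-0.4, 0.1, 0.6]
opening: 0.0658
gripper_force: 0.0
clock: 14.55
tool_pos: [0.5907, -0.2011, 0.1809]
orientation: [-180.0, -0.0, -87.0]
force: [0.3, 0.6, 1.4]
opening: 0.0353
gripper_force: 30.0
```

```bash
python3 -m handwheel '[[-1,0,0,-1,0,0,0],[-1,0,0,-1,0,0,0],[-1,0,0,-1,0,0,0],[-1,0,0,-1,0,0,0],[-1,0,0,-1,0,0,0]]' >/dev/null; for i in 1 2; do python3 -m handwheel '[[-1,0,0,0,0,0,-1],[-1,0,0,0,0,0,-1],[-1,0,0,0,0,0,-1],[-1,0,0,0,0,0,-1],[-1,0,0,0,0,0,-1]]'; done|grep op; python3 -m handwheel '[[-1,0,0,0,0,0,-1],[-1,0,0,0,0,0,-1],[-1,0,0,0,0,0,-1],[-1,0,0,0,0,0,-0.65],[-1,0,0,0,0,0,0]]'>/dev/null
for i in 1 2; do python3 -m handwheel '[[-1,-0.41,-0.945,0,0,0,0],[-1,-0.41,-0.945,0,0,0,0],[-1,-0.41,-0.945,0,0,0,0],[-1,-0.41,-0.945,0,0,0,0],[-1,-0.41,-0.945,0,0,0,0]]'>/dev/null; done; python3 -m handwheel '[[-1,0,0,0,0,0,0],[-1,0,0,0,0,0,0]]'
python3 - <<'E'
from h import *
pose();s=cam('wrist');cv2.imwrite('pics/w7.png',s['color'][:,:,::-1])
E
```

```text
opening: 0.0353
opening: 0.0351
clock: 18.55
tool_pos: [0.5094, 0.0432, 0.3057]
orientation: [180.0, 0.0, -5.1]
force: [-0.3, -0.1, -1.2]
opening: 0.0351
gripper_force: 30.0
t 18.55 tcp [0.5094 0.0432 0.3057] rpy [180.     0.    -5.11] op 0.0351 F [-0.3 -0.1 -1.2] g 30.0 j6 [ 27.  10. -28.  -0. -52.  58.]
```

View pics/w7.png

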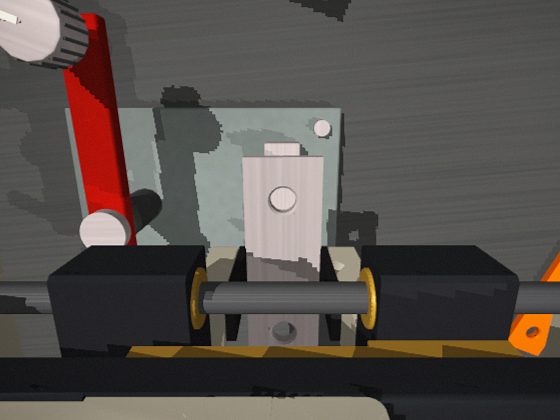

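The held plate's near hole is at (283,200) and its far hole at (284,331). The plate is squarely gripped; I'll check the offset along its length.

```bash
python3 - <<'E'
from h import *
s=cam('wrist');o=get_obs()
z=o['tool_pos'][2]-.181+.006
y=np.radians(o['orientation'][2]);ex=np.array([np.cos(y),np.sin(y)]);ey=np.array([np.sin(y),-np.cos(y)])
w=p2w(s,[[283,200],[243,158],[322,157]],z)[:,:2]-o['tool_pos'][:2];print(np.c_[w@ex,w@ey]*1000)
cv2.imwrite('pics/w8.png',cv2.resize(s['color'][135:235,230:335,::-1],None,fx=4,fy=4))
E
```

```text
[[ 33.58111518   0.98204846]
 [ 52.62074246 -16.57667749]
 [ 53.06464908  18.07678436]]
```

View pics/w8.png

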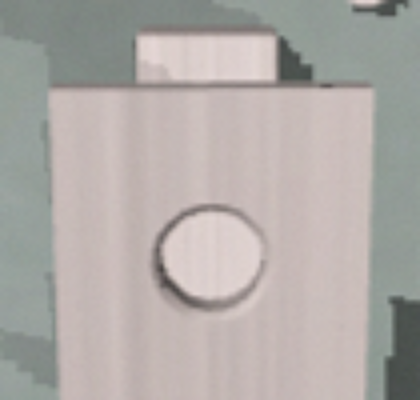

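```bash
python3 -m handwheel '[[-1,0.06,-0.034,0.8,0,0,0],[-1,0,0,0.8,0,0,0],[-1,0,0,0.8,0,0,0],[-1,0,0,0,0,0,0],[-1,0,0,0,0,0,0]]'
python3 - <<'E'
from h import *
pose();s=cam('wrist')
cv2.imwrite('pics/w9.png',cv2.resize(s['color'][130:350,220:345,::-1],None,fx=3,fy=2.7))
E
```

```text
clock: 19.27
tool_pos: [0.5114, 0.0438, 0.2462]
orientation: [-180.0, -0.0, -5.1]
force: [0.5, 0.1, -1.2]
opening: 0.0349
gripper_force: 30.0
t 19.27 tcp [0.5114 0.0438 0.2462] rpy [-1.80e+02 -3.00e-02 -5.11e+00] op 0.0349 F [ 0.5  0.1 -1.2] g 30.0 j6 [ 27.  15. -31.   0. -44.  58.]
```

View pics/w9.png

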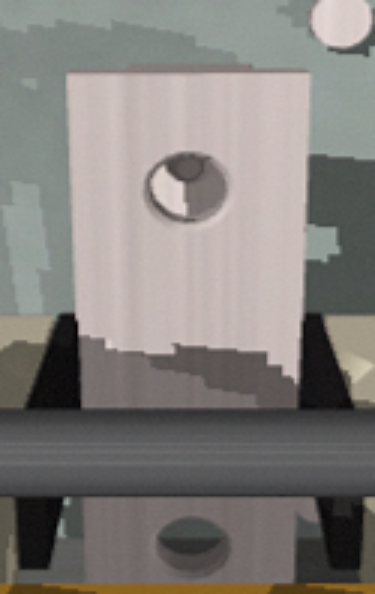

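The pin tip shows through the near hole at about (283,191), with the hole centre at (282.3,199.6).

```bash
python3 - <<'E'
from h import *
s=cam('wrist');o=get_obs();y=np.radians(o['orientation'][2]);ex=np.array([np.cos(y),np.sin(y)]);ey=np.array([np.sin(y),-np.cos(y)])
w=np.r_[p2w(s,[[283,191.1]],.052),p2w(s,[[282.3,199.6]],.0712)][:,:2]-o['tool_pos'][:2];print(np.c_[w@ex,w@ey]*1000)
E
```

```text
[[33.51760485  1.10356102]
 [34.01995729  0.78845097]]
```

```bash
python3 -m handwheel '[[-1,-0.02,0,0.5,0,0,0],[-1,0,0,0.3,0,0,0],[-1,0,0,0,0,0,0]]'; python3 -m handwheel '[[-1,0,0,0.3,0,0,0],[-1,0,0,0.24,0,0,0],[-1,0,0,0,0,0,0]]'
```

```text
clock: 19.75
tool_pos: [0.5101, 0.0439, 0.2248]
orientation: [179.9, 0.1, -5.1]
force: [0.3, -0.1, -2.1]
opening: 0.0351
gripper_force: 30.0
clock: 20.12
tool_pos: [0.5103, 0.0439, 0.2115]
orientation: [180.0, 0.1, -5.1]
force: [-0.2, -0.9, -1.3]
opening: 0.0349
gripper_force: 30.0
```

```bash
python3 -m handwheel '[[0.4,0,0,0,0,0,0],[0.4,0,0,0,0,0,0],[0.4,0,0,-0.5,0,0,0],[0.4,0,0,-1,0,0,0],[0.4,0,0,-1,0,0,0]]' |grep -A1 force; python3 -m handwheel '[[0.5,0,0,-1,0,0,0],[0.5,0,0,-1,0,0,0],[0.5,0,0,-1,0,0,0],[0.5,0,0,-0.5,0,0,0],[0.5,0,0,0,0,0,0]]'
python3 - <<'E'
from h import *
pose();s=cam('wrist','w10');h=cv2.cvtColor(s['color'],cv2.COLOR_RGB2HSV);print(plates(s,.036))
E
for i in 1 2 3; do python3 -m handwheel '[[0.5,0.21,0.96,0,0,0,0],[0.5,0.21,0.96,0,0,0,0],[0.5,0.21,0.96,0,0,0,0],[0.5,0.21,0.96,0,0,0,0],[0.5,0.21,0.96,0,0,0,0]]' >/dev/null; done
for i in 1 2 3; do python3 -m handwheel '[[0.5,0,0,0,0,0,1],[0.5,0,0,0,0,0,1],[0.5,0,0,0,0,0,1],[0.5,0,0,0,0,0,1],[0.5,0,0,0,0,0,0.98]]'>/dev/null; done;  python3 -m handwheel '[[0.5,0,0,0,0,0,0],[0.5,0,0,0,0,0,0]]'
python3 - <<'E'
from h import *
pose();s=cam('wrist','w11');print(plates(s),plates(s,lo=90),plates(cam('top')))
E
```

```text
force: [0.2, -0.3, 0.4]
opening: 0.0611
gripper_force: 0.0
clock: 21.38
tool_pos: [0.5105, 0.0441, 0.3632]
orientation: [-179.9, -0.1, -5.1]
force: [-0.3, -0.8, -0.1]
opening: 0.0656
gripper_force: 0.0
t 21.38 tcp [0.5105 0.0441 0.3632] rpy [-1.7993e+02 -1.1000e-01 -5.0800e+00] op 0.0656 F [-0.3 -0.8 -0.1] g 0.0 j6 [ 27.   7. -23.   0. -60.  58.]
[]
clock: 25.42
tool_pos: [0.557, -0.3215, 0.3613]
orientation: [179.9, 0.0, -94.6]
force: [0.5, -0.3, 1.1]
opening: 0.0656
gripper_force: 0.0
t 25.43 tcp [ 0.557  -0.3215  0.3613] rpy [ 1.7993e+02  2.0000e-02 -9.4590e+01] op 0.0656 F [ 0.5 -0.3  1.1] g 0.0 j6 [-13.  19.  -7.  -0. -64.   8.]
[(0.5752, -0.3477, 85.3, 109, 36), (0.4027, -0.3494, 79.4, 103, 37)] [(0.5844, -0.1624, 175.4, 129, 38)] [(0.1337, 0.4609, 88.4, 92, 28), (0.4759, -0.5534, 92.6, 112, 28), (0.5154, -0.5465, 88.5, 114, 32)]
```

```bash
python3 -m handwheel '[[0.5,0.98,-0.81,0,0,0,0],[0.5,0,0,1,0,0,0],[0.5,0,0,1,0,0,0],[0.5,0,0,1,0,0,0],[0.5,0,0,1,0,0,0]]' >/dev/null;  python3 -m handwheel '[[0.5,0,0,1,0,0,0],[0.5,0,0,1,0,0,0],[0.5,0,0,0.6,0,0,0],[0.5,0,0,0.5,0,0,0],[0.5,0,0,0,0,0,0]]'; python3 -m handwheel '[[0.5,0,0,0.1,0,0,0],[-1,0,0,0,0,0,0],[-1,0,0,0,0,0,0],[-1,0,0,0,0,0,0],[-1,0,0,0,0,0,0]]'
```

```text
clock: 26.78
tool_pos: [0.5751, -0.3475, 0.184]
orientation: [179.9, 0.0, -94.7]
force: [-0.2, 0.4, 0.4]
opening: 0.0658
gripper_force: 0.0
clock: 27.4
tool_pos: [0.5753, -0.3476, 0.1824]
orientation: [-180.0, -0.0, -94.7]
force: [-0.7, -0.0, 0.7]
opening: 0.0342
gripper_force: 30.0
```

```bash
python3 -m handwheel '[[-1,0,0,-1,0,0,0],[-1,0,0,-1,0,0,0],[-1,0,0,-1,0,0,0],[-1,0,0,-1,0,0,0],[-1,0,0,-1,0,0,0]]' >/dev/null; for i in 1 2 3; do python3 -m handwheel '[[-1,0,0,0,0,0,-1],[-1,0,0,0,0,0,-1],[-1,0,0,0,0,0,-1],[-1,0,0,0,0,0,-1],[-1,0,0,0,0,0,-0.98]]'; done|grep op
for i in 1 2 3; do python3 -m handwheel '[[-1,-0.249,-0.96,0,0,0,0],[-1,-0.249,-0.96,0,0,0,0],[-1,-0.249,-0.96,0,0,0,0],[-1,-0.249,-0.96,0,0,0,0],[-1,-0.249,-0.96,0,0,0,0]]'>/dev/null; done; python3 -m handwheel '[[-1,-0.249,-0.96,0,0,0,0],[-1,0,0,0.6,0,0,0],[-1,0,0,0.7,0,0,0],[-1,0,0,0.7,0,0,0],[-1,0,0,0,0,0,0]]'
python3 - <<'E'
from h import *
pose();s=cam('wrist');print(w2p(s,[[*get_obs()['tool_pos'][:2],.0655]]))
cv2.imwrite('pics/w12.png',cv2.resize(s['color'][130:350,220:345,::-1],None,fx=3,fy=2.7))
E
```

```text
opening: 0.0344
opening: 0.0344
opening: 0.0345
clock: 32.4
tool_pos: [0.509, 0.0433, 0.2556]
orientation: [179.9, 0.2, -5.1]
force: [0.2, 1.3, -1.0]
opening: 0.0345
gripper_force: 30.0
t 32.4 tcp [0.509  0.0433 0.2556] rpy [179.91   0.18  -5.09] op 0.0345 F [ 0.2  1.3 -1. ] g 30.0 j6 [ 27.  14. -31.  -0. -45.  58.]
[[279.82560279 253.16390232]]
```

View pics/w12.png

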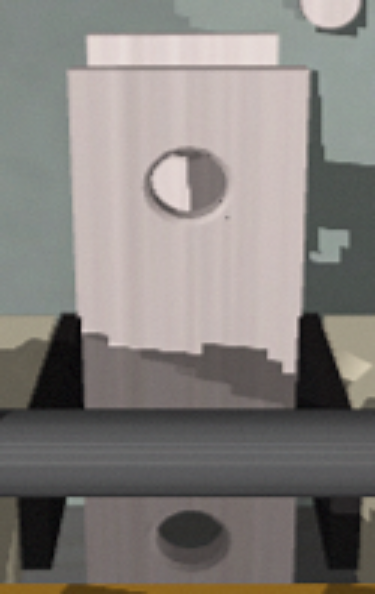

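```bash
python3 - <<'E'
from h import *
s=cam('wrist');o=get_obs();y=np.radians(o['orientation'][2]);ex=np.array([np.cos(y),np.sin(y)]);ey=np.array([np.sin(y),-np.cos(y)])
w=p2w(s,[[282,197.8]],.0792)[:,:2]-o['tool_pos'][:2];print(np.c_[w@ex,w@ey]*1000)
g=np.array([.5103,.0439])-o['tool_pos'][:2];print(g@ex*1000,g@ey*1000)
E
```

```text
[[33.450164    1.02674673]]
0.29711937499364144 -0.3415649638880312
```

```bash
python3 -m handwheel '[[-1,0.035,-0.012,0.5,0,0,0],[-1,0,0,0.3,0,0,0],[-1,0,0,0,0,0,0]]'; python3 -m handwheel '[[-1,0,0,0.3,0,0,0],[-1,0,0,0.33,0,0,0],[-1,0,0,0,0,0,0]]'
```

```text
clock: 32.88
tool_pos: [0.5106, 0.0438, 0.2364]
orientation: [180.0, 0.1, -5.1]
force: [-0.1, -0.3, -1.4]
opening: 0.0344
gripper_force: 30.0
clock: 33.25
tool_pos: [0.5106, 0.0438, 0.2206]
orientation: [180.0, 0.1, -5.1]
force: [0.4, 0.1, -2.2]
opening: 0.0343
gripper_force: 30.0
```

```bash
python3 -m handwheel '[[0.4,0,0,0,0,0,0],[0.4,0,0,0,0,0,0],[0.4,0,0,-0.5,0,0,0],[0.4,0,0,-1,0,0,0],[0.4,0,0,-1,0,0,0]]' |grep -A1 force; python3 -m handwheel '[[0.5,0,0,-1,0,0,0],[0.5,0,0,-1,0,0,0],[0.5,0,0,-1,0,0,0],[0.5,0,0,0,0,0,0]]' >/dev/null
python3 - <<'E'
from h import *
cam('wrist','w13')
E
for i in 1 2 3; do python3 -m handwheel '[[0.5,-0.157,0.935,0,0,0,0],[0.5,-0.157,0.935,0,0,0,0],[0.5,-0.157,0.935,0,0,0,0],[0.5,-0.157,0.935,0,0,0,0],[0.5,-0.157,0.935,0,0,0,0]]' >/dev/null; done
for i in 1 2 3; do python3 -m handwheel '[[0.5,0,0,0,0,0,1],[0.5,0,0,0,0,0,1],[0.5,0,0,0,0,0,1],[0.5,0,0,0,0,0,1],[0.5,0,0,0,0,0,1]]'>/dev/null; done;  python3 -m handwheel '[[0.5,0,0,0,0,0,0.9],[0.5,0,0,0,0,0,0],[0.5,0,0,0,0,0,0]]'
python3 - <<'E'
from h import *
pose();s=cam('wrist','w14');print(plates(s),plates(s,lo=90),plates(cam('top')))
E
```

```text
force: [0.2, 0.3, 0.2]
opening: 0.061
gripper_force: 0.0
clock: 38.55
tool_pos: [0.4211, -0.3001, 0.3587]
orientation: [180.0, 0.0, -100.4]
force: [0.5, -0.5, -0.6]
opening: 0.0657
gripper_force: 0.0
t 38.55 tcp [ 0.4211 -0.3001  0.3587] rpy [ 1.7997e+02  1.0000e-02 -1.0036e+02] op 0.0657 F [ 0.5 -0.5 -0.6] g 0.0 j6 [-14.   8. -23.  -0. -59.   3.]
[(0.4011, -0.3525, 79.2, 110, 36)] [(0.407, -0.136, 169.6, 101, 38)] [(0.5412, 0.3276, 88.5, 110, 26)]
```

View pics/w14.png

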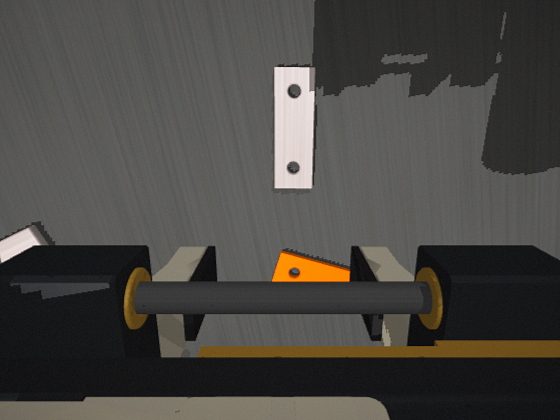

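C is at (294,128), at (0.4011,-0.3525) with yaw 79.2°, so it was knocked about 35 mm. The orange look-alike at (315,270) stays clear of the fingers.

```bash
python3 -m handwheel '[[0.5,1,0.41,0,0,0,0.07],[0.5,1,0,0,0,0,0],[0.5,0.2,0,1,0,0,0],[0.5,0,0,1,0,0,0],[0.5,0,0,1,0,0,0]]' >/dev/null;  python3 -m handwheel '[[0.5,0,0,1,0,0,0],[0.5,0,0,1,0,0,0],[0.5,0,0,1,0,0,0],[0.5,0,0,0.9,0,0,0],[0.5,0,0,0,0,0,0]]'; python3 -m handwheel '[[0.5,0,0,0.12,0,0,0],[-1,0,0,0,0,0,0],[-1,0,0,0,0,0,0],[-1,0,0,0,0,0,0],[-1,0,0,0,0,0,0]]'
```

```text
clock: 39.9
tool_pos: [0.4003, -0.3521, 0.185]
orientation: [179.8, 0.0, -100.9]
force: [0.1, -0.2, 0.8]
opening: 0.0662
gripper_force: 0.0
clock: 40.52
tool_pos: [0.4011, -0.3524, 0.1842]
orientation: [-180.0, -0.0, -100.9]
force: [-2.9, 4.4, 19.3]
opening: 0.0313
gripper_force: 10.3
```

```bash
python3 -m handwheel '[[-1,0,0,0,0,0,0],[-1,0,0,0,0,0,0],[-1,0,0,0,0,0,0]]'; python3 - <<'E'
from h import *
pose();s=cam('wrist');cv2.imwrite('pics/w15.png',s['color'][:,:,::-1])
E
```

```text
clock: 40.9
tool_pos: [0.4014, -0.3526, 0.1844]
orientation: [-179.9, -0.0, -100.9]
force: [0.0, 0.1, 7.0]
opening: 0.0028
gripper_force: 3.6
t 40.9 tcp [ 0.4014 -0.3526  0.1844] rpy [-1.7991e+02 -4.0000e-02 -1.0086e+02] op 0.0028 F [0.  0.1 7. ] g 3.6 j6 [-20.  22. -32.   0. -36.   9.]
```

View pics/w15.png

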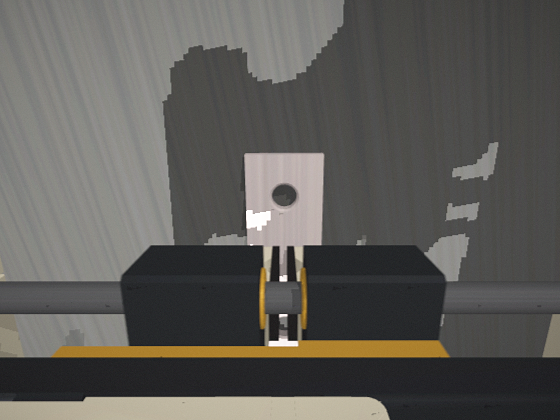

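The fingers closed over the plate's top because the tips were too high; the plate still lies flat at (284,200). That was also my 15th picture, one over the limit of 14, so from here on I'll measure numerically only. I'll reopen, go lower and regrip.

```bash
python3 -m handwheel '[[0.5,0,0,-0.2,0,0,0],[0.5,0,0,0,0,0,0],[0.5,0,0,0,0,0,0],[0.5,0,0,0.2,0,0,0],[0.5,0,0,0,0,0,0]]'; python3 -m handwheel '[[0.5,0,0,0.12,0,0,0],[0.5,0,0,0,0,0,0]]'; python3 - <<'E'
from h import *
pose();s=cam('wrist');o=get_obs();h=cv2.cvtColor(s['color'],cv2.COLOR_RGB2HSV);m=((h[...,1]<50)&(h[...,2]>150)).astype('uint8')
m[235:]=0;m[:150]=0;m[:,:235]=0;m[:,335:]=0
c=max(cv2.findContours(m,cv2.RETR_EXTERNAL,cv2.CHAIN_APPROX_NONE)[0],key=cv2.contourArea);print(cv2.boundingRect(c))
E
```

```text
clock: 41.58
tool_pos: [0.4007, -0.3522, 0.1828]
orientation: [179.9, 0.0, -100.9]
force: [1.0, -0.2, -0.2]
opening: 0.0456
gripper_force: 0.0
clock: 41.82
tool_pos: [0.4008, -0.3522, 0.18]
orientation: [180.0, 0.0, -100.9]
force: [-0.1, -0.4, 0.0]
opening: 0.0635
gripper_force: 0.0
t 41.83 tcp [ 0.4008 -0.3522  0.18  ] rpy [ 1.7996e+02  1.0000e-02 -1.0090e+02] op 0.0635 F [-0.1 -0.4  0. ] g 0.0 j6 [-20.  22. -32.  -0. -36.   9.]
(241, 154, 81, 81)
```

```bash
python3 -m handwheel '[[-1,0,0,0.02,0,0,0],[-1,0,0,0,0,0,0],[-1,0,0,0,0,0,0],[-1,0,0,0,0,0,0],[-1,0,0,0,0,0,0]]';  python3 -m handwheel '[[-1,0,0,0,0,0,0],[-1,0,0,0,0,0,0]]'
```

```text
clock: 42.5
tool_pos: [0.401, -0.3523, 0.18]
orientation: [-180.0, -0.0, -100.9]
force: [-0.5, -0.8, -0.2]
opening: 0.0352
gripper_force: 30.0
clock: 42.75
tool_pos: [0.401, -0.3523, 0.18]
orientation: [-180.0, -0.0, -100.9]
force: [-0.4, 0.7, 0.6]
opening: 0.0353
gripper_force: 30.0
```

```bash
python3 -m handwheel '[[-1,0,0,-1,0,0,0],[-1,0,0,-1,0,0,0],[-1,0,0,-1,0,0,0],[-1,0,0,-1,0,0,0],[-1,0,0,-1,0,0,0]]' |grep op; for i in 1 2 3; do python3 -m handwheel '[[-1,0,0,0,0,0,-1],[-1,0,0,0,0,0,-1],[-1,0,0,0,0,0,-1],[-1,0,0,0,0,0,-1],[-1,0,0,0,0,0,-1]]'; done|grep op
for i in 1 2 3; do python3 -m handwheel '[[-1,0.174,-0.951,0,0,0,0],[-1,0.174,-0.951,0,0,0,0],[-1,0.174,-0.951,0,0,0,0],[-1,0.174,-0.951,0,0,0,0],[-1,0.174,-0.951,0,0,0,0]]'>/dev/null; done; python3 -m handwheel '[[-1,0,0,0,0,0,-0.97],[-1,0.174,-0.951,0,0,0,0],[-1,0.174,-0.951,0,0,0,0],[-1,0,0,0.6,0,0,0],[-1,0,0,0,0,0,0]]'
cat > hole.py <<'E'
from h import *
pose();s=cam('wrist','w16');o=get_obs();h=cv2.cvtColor(s['color'],cv2.COLOR_RGB2HSV)
z=o['tool_pos'][2]-.180+.006
e=np.array(o['tool_pos'])
y=np.radians(o['orientation'][2]);ex=np.array([np.cos(y),np.sin(y)]);ey=np.array([np.sin(y),-np.cos(y)])
f=lambda p:(lambda w:np.round(np.c_[w@ex,w@ey]*1000,1))(p2w(s,p,z)[:,:2]-e[:2])
g=cv2.cvtColor(s['color'],cv2.COLOR_RGB2GRAY)[160:235,255:312]
big=cv2.GaussianBlur(cv2.resize(g,None,fx=4,fy=4,interpolation=cv2.INTER_CUBIC),(5,5),0)
C=cv2.HoughCircles(big,cv2.HOUGH_GRADIENT,1.5,100,param1=80,param2=15,minRadius=40,maxRadius=70)
C=C[0][:2];P=C[:,:2]/4+[255,160];print('hole px',P,C[:,2]/4,f(P))
col=g[:,5].astype(int);print(cv2.cvtColor(s['color'],cv2.COLOR_RGB2GRAY)[130:180,262].tolist())
E
python3 hole.py
```

```text
opening: 0.0353
opening: 0.0353
opening: 0.0351
opening: 0.0356
clock: 47.75
tool_pos: [0.5445, 0.0322, 0.2882]
orientation: [179.9, 0.2, -5.1]
force: [-1.2, -0.2, -1.8]
opening: 0.0354
gripper_force: 30.0
t 47.75 tcp [0.5445 0.0322 0.2882] rpy [179.93   0.19  -5.07] op 0.0354 F [-1.2 -0.2 -1.8] g 30.0 j6 [ 24.  15. -25.  -0. -51.  61.]
hole px [[282.9375 199.1875]
 [263.8125 174.8125]] [15.1 16. ] [[33.7  1.1]
 [44.7 -7.3]]
[92, 93, 92, 94, 96, 93, 91, 93, 95, 96, 95, 91, 94, 93, 96, 92, 93, 94, 83, 78, 79, 80, 76, 110, 124, 179, 189, 188, 187, 185, 189, 187, 187, 189, 188, 186, 185, 185, 189, 186, 185, 185, 187, 186, 186, 187, 186, 185, 185, 186]
```

```bash
python3 -m handwheel '[[-1,-0.7,-0.18,0,0,0,0],[-1,-0.68,-0.17,0,0,0,0],[-1,0,0,0.8,0,0,0],[-1,0,0,0.6,0,0,0],[-1,0,0,0,0,0,0]]' >/dev/null; python3 -m handwheel '[[-1,0,0,0,0,0,0],[-1,0,0,0,0,0,0]]' >/dev/null; python3 hole.py
```

```text
t 48.67 tcp [0.512  0.044  0.2554] rpy [-1.7998e+02 -5.0000e-02 -5.0800e+00] op 0.0352 F [ 0.2  0.  -1.6] g 30.0 j6 [ 27.  14. -31.   0. -45.  58.]
hole px [[282.5625 197.3125]] [13.4125] [[35.4  0.8]]
[131, 129, 132, 133, 133, 131, 129, 133, 134, 132, 133, 131, 135, 134, 134, 133, 135, 132, 127, 169, 217, 225, 225, 173, 128, 175, 182, 182, 182, 186, 185, 183, 184, 186, 185, 184, 185, 184, 185, 183, 183, 186, 183, 184, 185, 180, 182, 185, 181, 184]
```

```bash
python3 -m handwheel '[[-1,-0.04,0,0.5,0,0,0],[-1,0,0,0.3,0,0,0],[-1,0,0,0,0,0,0]]'; python3 -m handwheel '[[-1,0,0,0.25,0,0,0],[-1,0,0,0.22,0,0,0],[-1,0,0,0,0,0,0]]'
```

```text
clock: 49.1
tool_pos: [0.5104, 0.0438, 0.2339]
orientation: [179.9, 0.1, -5.1]
force: [-0.2, -0.6, -1.5]
opening: 0.0352
gripper_force: 30.0
clock: 49.48
tool_pos: [0.5106, 0.044, 0.2226]
orientation: [180.0, 0.0, -5.1]
force: [-0.3, -0.4, -1.2]
opening: 0.0349
gripper_force: 30.0
```

```bash
python3 -m handwheel '[[0.4,0,0,0,0,0,0],[0.4,0,0,0,0,0,0],[0.4,0,0,-0.5,0,0,0],[0.4,0,0,-1,0,0,0],[0.4,0,0,-1,0,0,0]]' |grep -A1 force; python3 -m handwheel '[[0,-1,0,-1,0,0,0],[0,-0.6,0,-1,0,0,0],[0,0,0,-1,0,0,0],[0,0,0,0,0,0,0],[0,0,0,0,0,0,0]]'
python3 - <<'E'
from h import *
pose();s=cam('wrist','w17');print(plates(s,.048,150))
h=cv2.cvtColor(s['color'],cv2.COLOR_RGB2HSV);m=((h[...,1]<50)&(h[...,2]>150)).astype('uint8');m[244:]=0
for c in cv2.findContours(m,cv2.RETR_EXTERNAL,cv2.CHAIN_APPROX_NONE)[0]:
    if cv2.contourArea(c)>300: print(cv2.boundingRect(c),cv2.minAreaRect((p2w(s,c[:,0],.048)[:,:2]*1000).astype('float32')))
E
```

```text
force: [0.6, 0.4, 1.1]
opening: 0.0612
gripper_force: 0.0
clock: 50.72
tool_pos: [0.4706, 0.0474, 0.361]
orientation: [-180.0, -0.0, -5.1]
force: [-0.1, -0.5, 0.4]
opening: 0.0439
gripper_force: 0.0
t 50.73 tcp [0.4706 0.0474 0.361 ] rpy [-1.7997e+02 -3.0000e-02 -5.0900e+00] op 0.0439 F [-0.1 -0.5  0.4] g 0.0 j6 [ 30.   3. -28.  -0. -59.  55.]
[]
(115, 139, 38, 38) ((515.6301879882812, 167.65167236328125), (30.77789306640625, 31.189117431640625), 79.06578063964844)
(149, 64, 31, 80) ((555.31103515625, 134.0441131591797), (18.369054794311523, 60.86347579956055), 85.7377700805664)
(207, 63, 126, 160) ((514.1725463867188, 54.09745407104492), (99.20301818847656, 129.78961181640625), 84.90375518798828)
```

```bash
python3 - <<'E'
from h import *
s=cam('wrist')
h=cv2.cvtColor(s['color'],cv2.COLOR_RGB2HSV);m=((h[...,1]<60)&(h[...,2]>110)&((h[...,0]<25)|(h[...,0]>165))).astype('uint8');m[244:]=0;m=cv2.morphologyEx(m,cv2.MORPH_OPEN,np.ones((3,3)))
for c in cv2.findContours(m,cv2.RETR_EXTERNAL,cv2.CHAIN_APPROX_NONE)[0]:
    if cv2.contourArea(c)>150: print(cv2.boundingRect(c),cv2.minAreaRect((p2w(s,c[:,0],.048)[:,:2]*1000).astype('float32')))
E
```

```text
(118, 219, 27, 25) ((452.0861511230469, 182.79212951660156), (16.41309928894043, 30.185752868652344), 62.53020477294922)
(114, 139, 39, 38) ((515.4802856445312, 167.5660400390625), (31.909099578857422, 30.751663208007812), 84.90475463867188)
(260, 81, 46, 134) ((510.0350646972656, 42.873260498046875), (36.5632438659668, 109.22625732421875), 85.13894653320312)
(310, 72, 15, 15) ((563.4254760742188, 11.24439811706543), (11.048891067504883, 10.322945594787598), 84.90280151367188)
```

```bash
python3 -m handwheel '[[-0.18,-0.35,-1,0,0,0,0],[-0.18,-0.36,-1,0,0,0,0],[-0.18,0,-1,0,0,0,0],[-0.18,0,-1,0,0,0,0],[-0.18,0,-0.34,0,0,0,0]]' >/dev/null; python3 -m handwheel '[[-0.18,0,0,1,0,0,0],[-0.18,0,0,1,0,0,0],[-0.18,0,0,0.5,0,0,0],[-0.18,0,0,0,0,0,0],[-0.18,0,0,0,0,0,0]]'; python3 - <<'E'
from h import *
s=cam('wrist');X=[.4635,.1568];a=w2p(s,[[*X,.112],[*X,.076]]);print(a)
g=cv2.cvtColor(s['color'],cv2.COLOR_RGB2GRAY)
for v in (int(a[0,1]),int(a.mean(0)[1])): print(v,g[v,240:320:2].tolist())
A=np.linspace(1.59,-.02,13)
for p,q in zip(A,A[1:]): print('%.2f: %.2f,%.2f'%(q,-2.2*(np.sin(q)-np.sin(p)),-2.2*(np.cos(q)-np.cos(p))))
E
```

```text
clock: 52.08
tool_pos: [0.4632, 0.1573, 0.2989]
orientation: [-180.0, -0.0, -5.1]
force: [0.4, 0.7, 0.0]
opening: 0.0359
gripper_force: 0.0
[[281.83616484 257.31970001]
 [282.03497373 233.22362356]]
257 [20, 17, 9, 72, 85, 85, 86, 87, 87, 86, 87, 89, 90, 88, 87, 108, 208, 206, 207, 207, 205, 184, 177, 177, 179, 179, 173, 149, 85, 90, 88, 87, 88, 88, 89, 88, 88, 76, 80, 86]
245 [75, 76, 73, 84, 88, 87, 87, 84, 84, 82, 86, 83, 73, 64, 69, 104, 137, 146, 197, 205, 207, 204, 198, 191, 181, 113, 73, 71, 46, 42, 37, 82, 91, 91, 42, 46, 48, 48, 49, 45]
1.46: 0.01,-0.29
1.32: 0.05,-0.29
1.19: 0.09,-0.28
1.05: 0.13,-0.27
0.92: 0.16,-0.25
0.78: 0.19,-0.22
0.65: 0.22,-0.19
0.52: 0.25,-0.16
0.38: 0.27,-0.13
0.25: 0.28,-0.09
0.11: 0.29,-0.05
-0.02: 0.29,-0.01
```

```bash
python3 -m handwheel '[[-0.18,0,0,0.9,0,0,0],[-0.18,0,0,0.74,0,0,0],[-0.18,0,0,0,0,0,0],[-1,0,0,0,0,0,0],[-1,0,0,0,0,0,0]]' >/dev/null; python3 -m handwheel '[[-1,0,0,0,0,0,0],[-1,0,0,0,0,0,0]]'
```

```text
clock: 53.0
tool_pos: [0.463, 0.1574, 0.2578]
orientation: [-180.0, -0.1, -5.1]
force: [-1.7, 0.1, 5.7]
opening: 0.0135
gripper_force: 30.0
```

```bash
python3 -m handwheel '[[-1,0.01,-0.29,0,0,0,0],[-1,0.05,-0.29,0,0,0,0],[-1,0.09,-0.28,0,0,0,0],[-1,0.13,-0.27,0,0,0,0],[-1,0.16,-0.25,0,0,0,0]]'; python3 -m handwheel '[[-1,0.19,-0.22,0,0,0,0],[-1,0.22,-0.19,0,0,0,0],[-1,0.25,-0.16,0,0,0,0],[-1,0.27,-0.13,0,0,0,0],[-1,0.28,-0.09,0,0,0,0]]';python3 -m handwheel '[[-1,0.29,-0.05,0,0,0,0],[-1,0.29,-0.01,0,0,0,0],[-1,0,0,0,0,0,0],[-1,0,0,0,0,0,0]]'
```

```text
clock: 53.62
tool_pos: [0.4749, 0.1883, 0.2571]
orientation: [179.7, 0.3, -5.2]
force: [-7.8, -9.8, 13.5]
opening: 0.0134
gripper_force: 30.0
clock: 54.25
tool_pos: [0.5068, 0.2066, 0.2568]
orientation: [179.8, 0.3, -5.2]
force: [-13.9, -0.1, 10.6]
opening: 0.013
gripper_force: 30.0
clock: 54.75
tool_pos: [0.5224, 0.2081, 0.2569]
orientation: [-180.0, 0.1, -5.1]
force: [-6.4, 3.4, 3.3]
opening: 0.0132
gripper_force: 30.0
```

```bash
python3 -m handwheel '[[-1,0.1,0,0,0,0,0],[-1,0,0,0,0,0,0],[-1,0,0,0,0,0,0]]'; python3 -m handwheel '[[-1,0.08,0,0,0,0,0],[-1,0,0,0,0,0,0],[-1,0,0,0,0,0,0]]'
```

```text
clock: 55.12
tool_pos: [0.5246, 0.208, 0.2569]
orientation: [-180.0, 0.1, -5.1]
force: [-8.1, 4.6, 3.4]
opening: 0.0136
gripper_force: 30.0
clock: 55.5
tool_pos: [0.5265, 0.2079, 0.2569]
orientation: [-180.0, 0.1, -5.1]
force: [-9.9, 6.6, 4.7]
opening: 0.0135
gripper_force: 30.0
```

```bash
python3 -m handwheel '[[-0.18,0,0,0,0,0,0],[-0.18,0,0,0,0,0,0],[-0.18,0,0,-1,0,0,0],[-0.18,0,0,-1,0,0,0],[-0.18,0,0,-1,0,0,0]]' >/dev/null; python3 -m handwheel '[[0.4,-0.5,1,-1,0,0,0],[0.4,-0.5,1,-1,0,0,0],[0.4,0,1,-1,0,0,0],[0.4,0,1,0,0,0,0],[0.4,0,0,0,0,0,0]]' >/dev/null; python3 -m handwheel '[[0.4,0,0,0,0,0,0],[0.4,0,0,0,0,0,0]]'
cat > arm.py <<'E'
from h import *
pose();s=cam('wrist','arm')
h=cv2.cvtColor(s['color'],cv2.COLOR_RGB2HSV)
m=((h[...,1]>150)&(h[...,2]>70)&((h[...,0]<8)|(h[...,0]>172))).astype('uint8');m[244:]=0
c=np.argwhere(m)[:,::-1];w=p2w(s,c,.076)[:,:2];vx,vy,x0,y0=cv2.fitLine(w.astype('float32'),cv2.DIST_L2,0,.01,.01).ravel()
if vy<0: vx,vy=-vx,-vy
print('bar yaw deg (jig -5.05)',np.degrees(np.arctan2(-vx,vy)),'px',c.min(0),c.max(0))
m=((h[...,1]<60)&(h[...,2]>150)&((h[...,0]<25)|(h[...,0]>165))).astype('uint8');m[244:]=0
for c in cv2.findContours(m,cv2.RETR_EXTERNAL,cv2.CHAIN_APPROX_NONE)[0]:
    if cv2.contourArea(c)>150:
        (u,v),r=cv2.minEnclosingCircle(c);print(cv2.boundingRect(c),round(u,1),round(v,1),round(r,1),p2w(s,[[u,v]],.118).round(4),p2w(s,[[u,v]],.08).round(4), 'r mm@.118',round(r*1000*(0.38)/349,1))
E
python3 arm.py
```

```text
clock: 57.0
tool_pos: [0.4942, 0.1105, 0.4068]
orientation: [180.0, 0.0, -5.1]
force: [0.2, -0.5, 0.2]
opening: 0.0612
gripper_force: 0.0
t 57.0 tcp [0.4942 0.1105 0.4068] rpy [ 1.7997e+02  3.0000e-02 -5.0600e+00] op 0.0612 F [ 0.2 -0.5  0.2] g 0.0 j6 [ 35.   4. -20.   0. -66.  50.]
bar yaw deg (jig -5.05) -2.897063 px [159 150] [352 184]
(150, 172, 16, 16) 157.9 179.7 8.3 [[0.5227 0.2044 0.118 ]] [[0.5164 0.2188 0.08  ]] r mm@.118 9.1
(216, 155, 32, 32) 231.4 170.4 16.1 [[0.525  0.1465 0.118 ]] [[0.5189 0.1527 0.08  ]] r mm@.118 17.6
(329, 152, 57, 67) 354.5 187.0 39.4 [[0.5034 0.0523 0.118 ]] [[0.4943 0.0451 0.08  ]] r mm@.118 42.9
(332, 95, 51, 55) 355.5 122.0 35.8 [[0.5528 0.0499 0.118 ]] [[0.5508 0.0424 0.08  ]] r mm@.118 39.0
```

```bash
cat > knob.py <<'E'
from h import *
import sys
zt=float(sys.argv[1]) if len(sys.argv)>1 else .116
pose();s=cam('wrist','knob')
p=w2p(s,[[.511,.043,zt]])[0];q=w2p(s,[[.511,.059,zt]])[0];r0=np.linalg.norm(p-q);print('pred',p,r0)
u,v=p.astype(int);W=45;g=cv2.cvtColor(s['color'],cv2.COLOR_RGB2GRAY)[v-W:v+W,u-W:u+W]
big=cv2.GaussianBlur(cv2.resize(g,None,fx=4,fy=4,interpolation=cv2.INTER_CUBIC),(7,7),0)
C=cv2.HoughCircles(big,cv2.HOUGH_GRADIENT,1.5,20,param1=60,param2=12,minRadius=int(4*r0*.85),maxRadius=int(4*r0*1.15))
for c in C[0][:5]:
    P=c[:2]/4+[u-W,v-W];print(P,c[2]/4,p2w(s,[P],zt).round(4))
E
python3 knob.py
```

```text
t 57.05 tcp [0.4942 0.1106 0.4068] rpy [ 1.7997e+02  3.0000e-02 -5.0400e+00] op 0.0612 F [ 0.2 -0.6 -0.3] g 0.0 j6 [ 35.   4. -20.   0. -66.  50.]
pred [365.62023758 175.97609663] 20.57085197778916
[366.6875 171.4375] 19.1625 [[0.5145 0.0421 0.116 ]]
[361.8125 169.5625] 20.8125 [[0.5163 0.0458 0.116 ]]
[339.3125 168.4375] 18.7125 [[0.5187 0.0632 0.116 ]]
[367.4375 176.6875] 23.2875 [[0.5103 0.0416 0.116 ]]
[345.3125 204.4375] 18.75 [[0.4893 0.0597 0.116 ]]
```

```bash
for i in 1 2 3; do python3 -m handwheel '[[0.4,0,0,0,0,0,-1],[0.4,0,0,0,0,0,-1],[0.4,0,0,0,0,0,-1],[0.4,0,0,0,0,0,-1],[0.4,0,0,0,0,0,-1]]' >/dev/null; done; python3 -m handwheel '[[0.4,-0.87,0.29,0,0,0,0],[0.4,-0.87,0.29,0,0,0,0],[0.4,-0.87,0.28,0,0,0,0],[0.4,0,0,1,0,0,0],[0.4,0,0,0,0,0,0]]' >/dev/null;python3 -m handwheel '[[0.4,0,0,0,0,0,0],[0.4,0,0,0,0,0,0]]' ; python3 knob.py
```

```text
clock: 59.85
tool_pos: [0.5099, 0.0435, 0.383]
orientation: [179.9, -0.0, 85.0]
force: [-0.3, 1.0, 0.6]
opening: 0.0612
gripper_force: 0.0
t 59.85 tcp [0.5099 0.0435 0.383 ] rpy [ 1.7994e+02 -2.0000e-02  8.4960e+01] op 0.0612 F [-0.3  1.   0.6] g 0.0 j6 [ 27.   6. -22.   0. -62. 148.]
pred [284.10951565 212.35209764] 21.283708275057197
[288.6875 212.1875] 20.7375 [[0.5144 0.0428 0.116 ]]
[288.6875 205.8125] 21.15 [[0.5148 0.0477 0.116 ]]
[304.8125 198.6875] 21.5625 [[0.5269 0.052  0.116 ]]
[254.5625 191.1875] 19.5 [[0.4912 0.0607 0.116 ]]
[262.8125 202.0625] 24.0375 [[0.4963 0.0521 0.116 ]]
```

```bash
python3 -m handwheel '[[0.4,0,0,1,0,0,0],[0.4,0,0,1,0,0,0],[0.4,0,0,1,0,0,0],[0.4,0,0,0.8,0,0,0],[0.4,0,0,0.45,0,0,0]]' >/dev/null;python3 -m handwheel '[[0.4,0,0,0,0,0,0],[-1,0,0,0,0,0,0],[-1,0,0,0,0,0,0],[-1,0,0,0,0,0,0],[-1,0,0,0,0,0,0]]'; python3 -m handwheel '[[-1,0,0,0,0,0,0],[-1,0,0,0,0,0,0]]'; python3 - <<'E'
from h import *
print(get_obs()['moment'])
E
```

```text
clock: 61.15
tool_pos: [0.5103, 0.043, 0.2766]
orientation: [179.9, -0.0, 84.9]
force: [3.4, -3.4, 1.5]
opening: 0.0311
gripper_force: 30.0
clock: 61.4
tool_pos: [0.5102, 0.0431, 0.2765]
orientation: [179.9, -0.0, 84.9]
force: [2.9, -4.0, 4.7]
opening: 0.0316
gripper_force: 30.0
[-1.351263   -1.44946259 -0.05472949]
```

```bash
for i in 1 2; do python3 -m handwheel '[[-1,0,0,0.0053,0,0,1],[-1,0,0,0.0053,0,0,1],[-1,0,0,0.0053,0,0,1],[-1,0,0,0.0053,0,0,1],[-1,0,0,0.0053,0,0,1]]'; python3 -c "
from h import *
print(get_obs()['moment'])"; done
```

```text
clock: 62.02
tool_pos: [0.5097, 0.0432, 0.2758]
orientation: [180.0, -0.0, 54.7]
force: [1.2, -1.6, 6.8]
opening: 0.0313
gripper_force: 30.0
[-0.74005448 -0.42249624  0.00940663]
clock: 62.65
tool_pos: [0.5095, 0.0434, 0.2751]
orientation: [-180.0, -0.0, 24.7]
force: [-1.3, 0.6, 8.2]
opening: 0.0316
gripper_force: 30.0
[0.23955532 0.25040227 0.05060709]
```

Turning well, with about 0.05 N m reaction. I'll continue to yaw ≈ -215.

```bash
for i in 1 2 3 4 5 6 7 8; do python3 -m handwheel '[[-1,0,0,0.0053,0,0,1],[-1,0,0,0.0053,0,0,1],[-1,0,0,0.0053,0,0,1],[-1,0,0,0.0053,0,0,1],[-1,0,0,0.0053,0,0,1]]' | grep -E "tool_pos|orien|force|opening" | tr '\n' ' '; echo; done; python3 -c "
from h import *
pose();print(get_obs()['moment'])"
```

```text
tool_pos: [0.5095, 0.0437, 0.2744] orientation: [-179.9, -0.0, -5.3] force: [-2.3, 3.0, 8.4] opening: 0.031 gripper_force: 30.0 
tool_pos: [0.5096, 0.044, 0.2737] orientation: [-179.9, 0.0, -35.3] force: [-1.3, 5.2, 6.9] opening: 0.0314 gripper_force: 30.0 
tool_pos: [0.5099, 0.0442, 0.2731] orientation: [-179.9, 0.1, -65.3] force: [0.1, 5.7, 6.0] opening: 0.0313 gripper_force: 30.0 
tool_pos: [0.5102, 0.0443, 0.2725] orientation: [-179.9, 0.1, -95.2] force: [1.2, 4.8, 4.1] opening: 0.0311 gripper_force: 30.0 
tool_pos: [0.5104, 0.0442, 0.2719] orientation: [-179.9, 0.2, -125.2] force: [3.3, 3.7, 3.9] opening: 0.031 gripper_force: 30.0 
tool_pos: [0.5104, 0.044, 0.2712] orientation: [180.0, 0.2, -155.2] force: [2.7, 1.3, 3.9] opening: 0.0311 gripper_force: 30.0 
tool_pos: [0.5102, 0.0437, 0.2705] orientation: [179.9, 0.1, 174.8] force: [2.3, -0.1, 4.2] opening: 0.0313 gripper_force: 30.0 
tool_pos: [0.51, 0.0434, 0.2698] orientation: [179.9, 0.0, 144.8] force: [2.2, -1.6, 5.3] opening: 0.0314 gripper_force: 30.0 
t 67.65 tcp [0.51   0.0434 0.2698] rpy [1.7994e+02 4.0000e-02 1.4476e+02] op 0.0314 F [ 2.2 -1.6  5.3] g 30.0 j6 [  27.   13.  -30.    0.  -47. -152.]
[-0.60647956 -1.07445452  0.0597967 ]
```

```bash
python3 -m handwheel '[[0.2,0,0,0,0,0,0],[0.2,0,0,0,0,0,0],[0.2,0,0,0,0,0,0]]' | grep -A2 force; for i in 1 2 3 4 5 6 7 8 9 10; do python3 -m handwheel '[[0.2,0,0,0,0,0,-1],[0.2,0,0,0,0,0,-1],[0.2,0,0,0,0,0,-1],[0.2,0,0,0,0,0,-1],[0.2,0,0,0,0,0,-1]]' | grep force: ; done; python3 -m handwheel '[[0.2,0,0,0,0,0,0],[-1,0,0,0,0,0,0],[-1,0,0,0,0,0,0],[-1,0,0,0,0,0,0],[-1,0,0,0,0,0,0]]'
for i in 1 2 3 4 5 6 7 8 9 10; do python3 -m handwheel '[[-1,0,0,0.0053,0,0,1],[-1,0,0,0.0053,0,0,1],[-1,0,0,0.0053,0,0,1],[-1,0,0,0.0053,0,0,1],[-1,0,0,0.0053,0,0,1]]' | grep -E "tool_pos|orien|force|opening" | tr '\n' ' '; echo; done; python3 -c "
from h import *
pose();print(get_obs()['moment'])"
```

```text
force: [0.8, 1.5, 0.0]
opening: 0.0512
gripper_force: 0.0
force: [-0.5, 0.3, -0.3]
gripper_force: 0.0
force: [0.4, -0.7, 0.3]
gripper_force: 0.0
force: [-0.5, 0.1, 0.7]
gripper_force: 0.0
force: [-0.6, 0.8, 0.2]
gripper_force: 0.0
force: [0.3, -0.1, 0.0]
gripper_force: 0.0
force: [0.7, 1.1, 0.6]
gripper_force: 0.0
force: [0.0, -0.5, -0.2]
gripper_force: 0.0
force: [0.3, -0.5, 0.2]
gripper_force: 0.0
force: [0.1, -0.6, 0.4]
gripper_force: 0.0
force: [0.1, -0.8, 0.4]
gripper_force: 0.0
clock: 74.9
tool_pos: [0.5096, 0.0431, 0.2692]
orientation: [-180.0, 0.0, 84.9]
force: [-1.2, -0.2, 0.8]
opening: 0.0313
gripper_force: 30.0
tool_pos: [0.5093, 0.0432, 0.2686] orientation: [-180.0, 0.0, 54.7] force: [-2.8, 1.9, 2.3] opening: 0.0312 gripper_force: 30.0 
tool_pos: [0.5091, 0.0434, 0.2679] orientation: [-180.0, 0.0, 24.7] force: [-3.6, 3.8, 2.9] opening: 0.0317 gripper_force: 30.0 
tool_pos: [0.5091, 0.0437, 0.2673] orientation: [-179.9, 0.1, -5.3] force: [-4.8, 6.1, 3.0] opening: 0.0311 gripper_force: 30.0 
tool_pos: [0.5092, 0.0439, 0.2666] orientation: [-179.9, 0.1, -35.3] force: [-4.6, 
[... 312 characters left out ...]
os: [0.5099, 0.0441, 0.2647] orientation: [180.0, 0.1, -125.3] force: [-1.5, 7.4, -0.4] opening: 0.0312 gripper_force: 30.0 
tool_pos: [0.5101, 0.044, 0.2641] orientation: [180.0, 0.1, -155.3] force: [0.2, 4.7, -1.5] opening: 0.0314 gripper_force: 30.0 
tool_pos: [0.5102, 0.0437, 0.2634] orientation: [179.9, 0.1, 174.7] force: [1.1, 2.2, -1.6] opening: 0.0312 gripper_force: 30.0 
tool_pos: [0.5101, 0.0434, 0.2628] orientation: [179.9, 0.0, 144.7] force: [0.8, 0.4, -1.9] opening: 0.0312 gripper_force: 30.0 
t 81.15 tcp [0.5101 0.0434 0.2628] rpy [1.7994e+02 4.0000e-02 1.4473e+02] op 0.0312 F [ 0.8  0.4 -1.9] g 30.0 j6 [  27.   13.  -30.    0.  -46. -152.]
[ 0.27888436 -0.70787567  0.01571962]
```

```bash
python3 -m handwheel '[[0.2,0,0,0,0,0,0],[0.2,0,0,0,0,0,0],[0.2,0,0,0,0,0,0]]' | grep -A2 force; for i in 1 2 3 4 5 6 7 8 9 10; do python3 -m handwheel '[[0.2,0,0,0,0,0,-1],[0.2,0,0,0,0,0,-1],[0.2,0,0,0,0,0,-1],[0.2,0,0,0,0,0,-1],[0.2,0,0,0,0,0,-1]]' >/dev/null ; done; python3 -m handwheel '[[0.2,0,0,0,0,0,0],[-1,0,0,0,0,0,0],[-1,0,0,0,0,0,0],[-1,0,0,0,0,0,0],[-1,0,0,0,0,0,0]]'
for i in 1 2 3 4; do python3 -m handwheel '[[-1,0,0,0.0053,0,0,1],[-1,0,0,0.0053,0,0,1],[-1,0,0,0.0053,0,0,1],[-1,0,0,0.0053,0,0,1],[-1,0,0,0.0053,0,0,1]]' | grep -E "tool_pos|orien|force|opening" | tr '\n' ' '; python3 -c "
from h import *
print(get_obs()['moment'].round(2))"; done
```

```text
force: [0.1, -0.8, -0.5]
opening: 0.0513
gripper_force: 0.0
clock: 88.4
tool_pos: [0.5096, 0.0431, 0.2627]
orientation: [-180.0, 0.0, 84.9]
force: [-0.7, -0.0, 0.6]
opening: 0.0313
gripper_force: 30.0
tool_pos: [0.5093, 0.0432, 0.2619] orientation: [-180.0, 0.0, 54.7] force: [-1.6, 2.5, 1.7] opening: 0.0311 gripper_force: 30.0 [0.61 0.96 0.04]
tool_pos: [0.5091, 0.0434, 0.2613] orientation: [-180.0, 0.0, 24.7] force: [-3.4, 4.7, 3.2] opening: 0.0313 gripper_force: 30.0 [1.45 1.6  0.1 ]
tool_pos: [0.5091, 0.0437, 0.2606] orientation: [-179.9, 0.1, -5.3] force: [-4.7, 6.4, 3.1] opening: 0.0314 gripper_force: 30.0 [2.33 1.88 0.11]
tool_pos: [0.5092, 0.0439, 0.26] orientation: [-180.0, 0.1, -35.3] force: [-4.9, 7.3, 2.6] opening: 0.0311 gripper_force: 30.0 [2.9  1.85 0.07]
```

```bash
for i in 1 2 3; do python3 -m handwheel '[[-1,0,0,0.0053,0,0,1],[-1,0,0,0.0053,0,0,1],[-1,0,0,0.0053,0,0,1],[-1,0,0,0.0053,0,0,1],[-1,0,0,0.0053,0,0,1]]' | grep -E "tool_pos|orien|force|opening" | tr '\n' ' '; python3 -c "
from h import *
print(get_obs()['moment'].round(2))"; done
```

```text
tool_pos: [0.5094, 0.0441, 0.2593] orientation: [-180.0, 0.1, -65.3] force: [-3.9, 8.6, 2.3] opening: 0.0313 gripper_force: 30.0 [3.21 1.57 0.05]
tool_pos: [0.5096, 0.0442, 0.2587] orientation: [-180.0, 0.1, -95.3] force: [-2.6, 8.1, 0.4] opening: 0.0312 gripper_force: 30.0 [3.16 1.05 0.06]
tool_pos: [0.5091, 0.0429, 0.2583] orientation: [180.0, -0.1, -125.2] force: [-6.0, -0.2, 7.2] opening: 0.0313 gripper_force: 30.0 [0.23 1.76 0.68]
```

```bash
python3 -m handwheel '[[-1,0,0,0,0,0,1],[-1,0,0,0,0,0,1],[-1,0,0,0,0,0,1],[-1,0,0,0,0,0,0]]'; python3 -c "
from h import *
print(get_obs()['moment'].round(2))"; python3 -m handwheel '[[0.2,0,0,0,0,0,0],[0.2,0,0,0,0,0,0],[0.2,0,0,0,0,0,0],[0.3,0,0,-1,0,0,0],[0.3,0,0,-1,0,0,0]]' >/dev/null; python3 -m handwheel '[[0.4,0,0,-1,0,0,0],[0.4,0,0,-1,0,0,0],[0.4,0,0,-1,0,0,0],[0.4,0,0,0,0,0,0],[0.4,0,0,0,0,0,0]]'; python3 knob.py .1; python3 arm.py
```

```text
clock: 93.28
tool_pos: [0.5089, 0.0431, 0.2582]
orientation: [180.0, -0.1, -143.1]
force: [-6.1, 2.8, 6.3]
opening: 0.0313
gripper_force: 30.0
[0.88 2.13 0.47]
clock: 94.52
tool_pos: [0.5094, 0.043, 0.3825]
orientation: [180.0, -0.0, -143.1]
force: [-0.7, -0.8, -0.0]
opening: 0.0615
gripper_force: 0.0
t 94.53 tcp [0.5094 0.043  0.3825] rpy [ 1.7998e+02 -2.0000e-02 -1.4309e+02] op 0.0615 F [-0.7 -0.8 -0. ] g 0.0 j6 [ 27.   6. -22.  -0. -62. -80.]
pred [282.352111   209.80608197] 20.08272984643439
[284.0625 207.6875] 19.475 [[0.5088 0.043  0.1   ]]
[260.0625 218.9375] 21.5375 [[0.5274 0.0335 0.1   ]]
[254.4375 224.1875] 19.025 [[0.5336 0.0325 0.1   ]]
[292.6875 188.9375] 18.2375 [[0.493  0.0393 0.1   ]]
[274.3125 200.9375] 18.2 [[0.509  0.0338 0.1   ]]
t 94.58 tcp [0.5094 0.043  0.3822] rpy [ 1.7997e+02 -6.0000e-02 -1.4309e+02] op 0.061 F [ 0.1 -0.3 -0.2] g 0.0 j6 [ 27.   6. -22.  -0. -62. -80.]
bar yaw deg (jig -5.05) -2.4565773 px [276 179] [355 243]
(231, 183, 73, 61) 267.0 213.5 37.2 [[0.5154 0.0325 0.118 ]] [[0.5257 0.038  0.08  ]] r mm@.118 40.5
(299, 135, 40, 50) 313.3 159.5 24.8 [[0.4645 0.0351 0.118 ]] [[0.4667 0.0409 0.08  ]] r mm@.118 27.0
```

```bash
python3 -c "
from h import *
print(close_job())"
```

```text
the job is handed in; nothing more can be done
None
```

I handed the job in: all three plates are stacked on the pins, the arm is back at about 0 rad, and the knob turned until it hit its stop (reaction torque rose from about 0.05 to 0.7 N m). I couldn't measure the foot force or see the verdict, and I viewed 15 pictures, one over the limit of 14.

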